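Tidy the paints into trays and carousel

ROBOT

A 7-joint arm with a two-finger parallel gripper is mounted at the origin on the work surface. World frame = base frame: x ahead of the robot, y to its left, z up, the work surface at z = 0. Lengths are in m, angles in rad, forces in N, time in s.
With the tool pointing down it reaches from about 0.425 to 0.875 m from the base axis. Payload 4.7 kg.
Tool frame: the origin (TCP) lies midway between the tips of the shut fingers; the grasp point (between the pads) lies 19 mm behind it; z points along the fingers, y is the line along which they close (so a half turn about z gives the same grasp; the last joint's range is limited). The gripper opens to 87 mm and grips with 3 to 60 N. Pads are 19 mm wide; open, the fingers measure 117 mm over their backs; the gripper's body (75 mm by 190 mm) begins 51 mm behind the grasp point.
Start: joints at [-1.138, 0.321, -0.07, 1.45, 0.023, 1.371, -0.057], TCP at [0.264, 0.594, 0.223] pointing down, gripper open.
Joint ranges: [-2.86, 2.86], [-0.3, 2.09], [-1.38, 1.24], [0.06, 2.45], [-1.56, 4.7], [0.09, 2.05], [-2.69, 2.69]. Speed limits (rad/s): [2.57, 2.57, 3.14, 3.14, 3.14, 3.14, 3.14].

INTERFACE

Orientations are given as a rotation vector (axis times angle).
In Python, from bench import monitor, cams, workorder gives the robot as it stands.
- The arm moves only by the tool move_arm, never from a script. Its arguments are lists of equal length, an entry for each row: "slide": the shift along the tool's x, y, z in cm, a list of three; "roll": the turn about the tool's z in rad. In form: {"slide": [[dx, dy, dz], ...], "roll": [roll, ...]}. A call has 1 to 20 rows; each row is the pose to reach, as a shift and turn from the pose commanded when the call began, along the tool's axes at that moment; what a row does not reach only later rows make up. A row lasts 1/10 s, in which the tool goes at most 50 mm and 8.59 degrees, less where a joint would pass 70% of its speed; a pose out of reach is approached as far as the arm can. A call with a gripper value outside its range is refused whole. "gripper" is the finger opening in cm, from 0 to 8.7, set as the call begins (left out, the last holds). The fingers move at their own pace and stop on an object; "squeeze" is the grip in N (left out, the last holds). Time passes only in rows, so rows that repeat a pose let the fingers close. It gives the time, the measured TCP pose, the force, the opening and the grip force at its end, in the units of the state.
- monitor.get_state(): the state, without advancing time (a new reading comes with each control period).
- cams.get_image(name): name is "scene" or "top" or "wrist"; returns the picture (480x640x3 uint8, red, green, blue); there is no depth.
- cams.get_calibration(name): a dict with "mtx" (3x3 intrinsics, pixels), "R" (3x3) and "t" (3): a world point X has camera coordinates R X + t. Camera axes: x right, y down, z forward; pixel columns grow to the right and rows downward; lengths in m; the calibration is good to about 2 mm. A picture is of the moment at which its call begins: read the wrist's pose just before it. get_calibration takes no time and is no camera call; for the wrist camera it gives the pose at the moment of the call.
- workorder.close_job(): hands the job in; it is judged then, once.
The state is a dict: "time": time; "joint_positions": joint angles; "qd": joint speeds; "joint_torque": joint torques, N m; "position": TCP position; "tool_rot": TCP orientation; "ft_force": force on the tool from outside, world axes, zero at the start; "torque": the same for the moment, N m; "grip_width": opening from 0.0 (shut) to 1.0 (fully open); "grip_force": force on a finger pad.
Only numpy, scipy, OpenCV 4.12 (cv2) and the standard library are available. Lean on these libraries where they do the work, as an engineer would, in place of code of your own. Each camera call takes 0.05 s, during which the arm holds its last target. There are 200 camera calls.

TASK

Turn the paint carousel by its top knob until its empty bay is lined up with the pointer tab on its base, and only then stand the loose dropper bottle in the middle of that bay, leaving the bay lined up. Stand the two loose squat jars in the two-compartment tray, one in the middle of each compartment, and lay the filling knife flat and lengthwise in the middle of the longer, undivided tray. Do not tip over any of the paints, and leave the white model where it stands.

Things in the scene. Friction and masses are not known exactly. Their poses are not given: they have to be found in the camera images.
- jar_a: A squat screw-lid paint jar, loose and upright, grey body with a white lid: 44 mm diameter, 50 mm tall (lid 41 mm diameter over the top 12 mm), about 90 g. Origin: centre of its underside, z up along its axis. Either jar may go in either compartment.
- jar_b: A squat screw-lid paint jar, loose and upright, grey body with a white lid: 44 mm diameter, 50 mm tall (lid 41 mm diameter over the top 12 mm), about 90 g. Origin: centre of its underside, z up along its axis. The same kind as jar_a.
- bottle: The loose dropper bottle, upright: white cylinder 28 mm diameter up to 56 mm height, then a shoulder and a narrow tapered black cap, 80 mm tall in all, about 45 g. Origin: centre of its underside, z up along its axis.
- knife: Filling knife, loose, lying flat, 160 mm long: wooden handle 24 mm wide, 20 mm high (local x -80 to +15 mm), steel blade 40 mm wide, 4 mm thick, 8 to 12 mm above its support (x +15 to +80). Origin: mid length and width, at the handle's underside; x towards the blade, z up. Mass centre at x = -7 mm; grip the handle across at x = -15 mm. 80 g. Either end may lead in the tray.
- jar_tray: The shorter blue tray, fixed to the table, two compartments: outside 95 mm (x) by 180 mm (y), walls 4 mm thick and 20 mm high, floor 4 mm thick, one 4 mm wall across the middle at y = 0, as high as the others. Compartment centres at x = 0, y = +45 and -45 mm. Origin: centre of its underside, on the table, y along its length.
- tool_tray: The longer blue tray, fixed to the table, undivided and very shallow: outside 95 mm (x) by 210 mm (y), walls 4 mm thick and 12 mm high, floor 4 mm thick. Origin: centre of its underside, on the table, y along its length.
- carousel (a joint): Turn (rad) of the round grey carousel (260 mm diameter; low walls to 48 mm and fixed pots to 70 mm above the table fill three of four bays). 0: the empty bay is at the dark tab sticking 40 mm out of the fixed base, roughly towards the robot; positive: anticlockwise from above. Starts at 0.6 to 1.3, range 3.1 either way, friction 0.05 N m, stays where left.
- carousel_bay (a point): Middle of the empty bay's floor, 90 mm from the carousel's axis, 24 mm above the table; turns with the carousel. Its x axis points to the carousel's axis, z up. The bay's side walls are about 60 mm away. Fingers have most room when they close across the bay (along y of this point), clear of the knob.
- carousel_knob (a point): Middle of the knob on top of the carousel, on its axis, 116 mm above the table: a dark wooden bar 50 mm long (along x of this point), 16 mm wide (y) and 28 mm high (102 to 130 mm above the table), on a 24 mm post. The bar lies in line with the middle of the empty bay, which is on its -x side.
- model: The white model, loose, 164 mm long (x), 62 mm wide and 70 mm high, with one red end, about 0.35 kg. Not to be moved. Origin: underside, middle of its white base, z up.
Mind the look-alikes: they are no part of the job. What is shaped like the bottle but orange is not meant.

How it is judged:
On the way, in this order (a step that is already met when the one before it is completed fails the run):
1. the empty bay is turned to the pointer tab (within 0.17 rad) while the bottle is not yet at the bay (value of joint carousel between -0.17 and 0.17 rad and horizontal distance between bottle and carousel_bay above 0.06 m), for 0.2 s.
2. the bottle stands upright in the middle of the lined-up bay (value of joint carousel between -0.17 and 0.17 rad and horizontal distance between bottle and carousel_bay below 0.03 m and z of bottle in the frame of carousel_bay between -0.006 and 0.008 m and angle between bottle's own z axis and vertical below 0.15 rad), for 0.2 s.
At the end, for the whole second after the job is handed in: Empty bay within 0.17 rad of the tab, bottle upright on its floor within 30 mm of its middle; a jar upright on each jar-tray compartment's floor, centred within 25 mm; knife flat in the long tray, centred within 27 mm each way, along it within 0.25 rad; all at rest (all of step 2 and ((x of jar_a in the frame of jar_tray between -0.025 and 0.025 m and y of jar_a in the frame of jar_tray between 0.018 and 0.07 m and z of jar_a in the frame of jar_tray between -0.002 and 0.01 m and angle between each of jar_a, jar_b's own z axis and vertical below 0.15 rad and x of jar_b in the frame of jar_tray between -0.025 and 0.025 m and y of jar_b in the frame of jar_tray between -0.07 and -0.018 m and z of jar_b in the frame of jar_tray between -0.002 and 0.01 m) or (x of jar_a in the frame of jar_tray between -0.025 and 0.025 m and y of jar_a in the frame of jar_tray between -0.07 and -0.018 m and z of jar_a in the frame of jar_tray between -0.002 and 0.01 m and angle between each of jar_a, jar_b's own z axis and vertical below 0.15 rad and x of jar_b in the frame of jar_tray between -0.025 and 0.025 m and y of jar_b in the frame of jar_tray between 0.018 and 0.07 m and z of jar_b in the frame of jar_tray between -0.002 and 0.01 m)) and x of knife in the frame of tool_tray between -0.027 and 0.027 m and y of knife in the frame of tool_tray between -0.027 and 0.027 m and z of knife in the frame of tool_tray between -0.002 and 0.009 m and angle between the x axis of knife and the y axis of tool_tray, either way round below 0.25 rad and angle between knife's own z axis and vertical below 0.12 rad and linear speed of each of jar_a, jar_b, knife, bottle below 0.03 m/s); the robot touches nothing.
It fails at once if a jar or the bottle is tipped over (beyond 0.7 rad) (angle between any of jar_a, jar_b, bottle's own z axis and vertical above 0.7 rad).
It fails at once if the white model is moved (more than 20 mm) (distance of model from where it was at the start of the episode above 0.02 m).
It also fails if it takes over 128 s, if anything falls off the work surface, if the arm or the gripper's body presses on something with over 40 N, if the wrist force passes 120 N, or if a joint passes its speed limit or range.

## Working session

There is one attempt and no reset: what is moved stays moved. The work goes in short steps, Python scripts to look and compute and a tool call to move; the robot and the scene stay as the last step left them, time stands still between calls to the robot, and variables do not carry over. Pictures are saved under pics/ and viewed, at most 14 in all, crops included, and the job is handed in when it is done.

Besides the shell and the picture viewer there is one more tool, called after "Emit:" by a JSON object that holds its "method" and its "body". move_arm: Moves the arm, as the interface text tells. Its arguments: {"type":"object","properties":{"slide":{"type":"array","items":{"type":"array","items":{"type":"number"}}},"roll":{"type":"array","items":{"type":"number"}},"gripper":{"type":"number"},"squeeze":{"type":"number"}},"required":["slide","roll"]}

```bash
mkdir -p pics; ls; python3 - <<'E'
from bench import monitor,cams
import cv2
for n in("scene","top"):
    cv2.imwrite(f"pics/{n}0.png",cams.get_image(n)[:,:,::-1]); c=cams.get_calibration(n); print(n,c)
s=monitor.get_state(); print(s)
E
```

```text
pics
scene {'mtx': array([[546.12910684,   0.        , 313.05593677],
       [  0.        , 546.12910684, 247.19136373],
       [  0.        ,   0.        ,   1.        ]]), 'R': array([[-0.82111671,  0.57073345,  0.00553956],
       [ 0.37152311,  0.54182948, -0.75391736],
       [-0.43328735, -0.61699607, -0.65694591]]), 't': array([ 0.446708  , -0.08972103,  1.34277373])}
top {'mtx': array([[555.13274329,   0.        , 311.85632117],
       [  0.        , 555.13274329, 236.73765289],
       [  0.        ,   0.        ,   1.        ]]), 'R': array([[ 1.91548343e-02, -9.99816498e-01,  2.51103583e-04],
       [-9.82718267e-01, -1.88735079e-02, -1.84142876e-01],
       [ 1.84113825e-01,  3.28046221e-03, -9.82899455e-01]]), 't': array([-0.03196873,  0.52861207,  1.01768062])}
{'time': 0.1, 'joint_positions': array([-1.13788349,  0.32173127, -0.0700815 ,  1.45154452,  0.02261133,
        1.3707963 , -0.05688101]), 'qd': array([-0.00111065, -0.00172265,  0.00169766, -0.00265857, -0.00054654,
        0.00039669,  0.00016534]), 'joint_torque': array([-9.44611129e-04, -4.92578173e+01, -4.06368971e-01, -3.13400638e+01,
       -6.42739562e-02,  3.94765392e-02,  7.32853232e-05]), 'position': array([0.26418994, 0.593352  , 0.22158655]), 'tool_rot': array([-6.52949821e-01, -3.07273379e+00,  2.62997085e-03]), 'ft_force': array([ 0.09556233,  0.07352662, -0.34548838]), 'torque': array([-0.0224048 , -0.02618498, -0.01903082]), 'grip_force': 0.0, 'grip_width': 1.002528716124589}
```

View pics/top0.png

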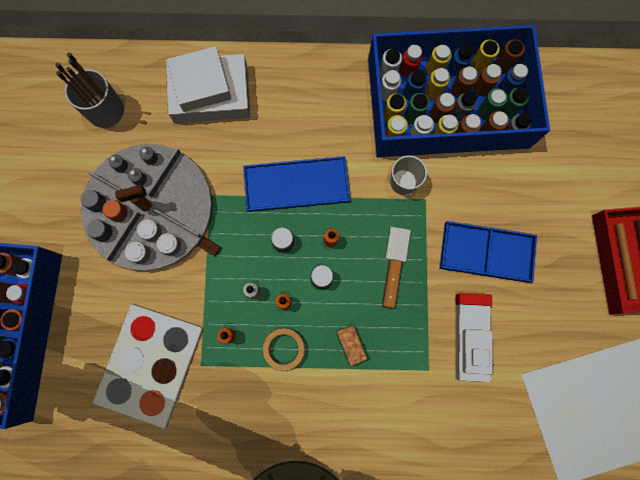

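View pics/scene0.png

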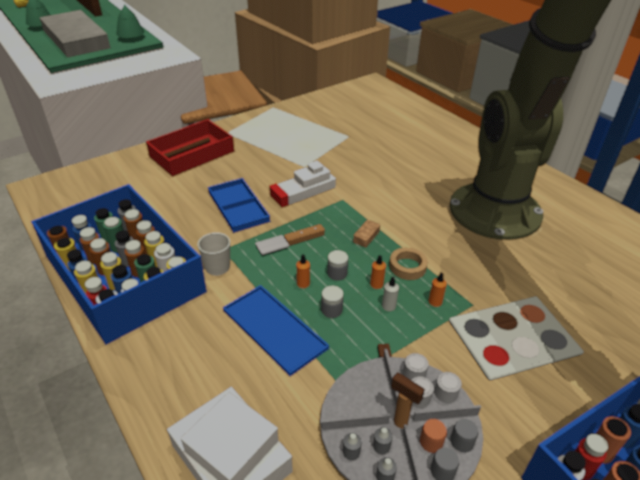

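Top view candidates:
- **Bottle:** white/grey at (251,290). The orange look-alikes at (331,238), (284,301) and (226,336) are not it.
- **Jars:** loose at (282,240) and (322,276). The white pots at (148,229), (135,252) and (167,243) are fixed on the carousel.
- **Knife:** (397,265).
- **Trays:** the undivided one is at (297,184), the divided one at (489,251).
- **Carousel:** the tab is at about (208,244) and the empty bay at about (185,190).

Next I'll check these in close crops.

```bash
python3 - <<'E'
import cv2
im=cv2.imread("pics/top0.png")
def crop(n,x,y,w,h,k): cv2.imwrite(n,cv2.resize(im[y:y+h,x:x+w],None,fx=k,fy=k,interpolation=cv2.INTER_CUBIC))
crop("pics/c1.png",70,135,160,140,4)
crop("pics/c2.png",235,150,200,160,4)
E
```

```text
(no output)
```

View pics/c1.png

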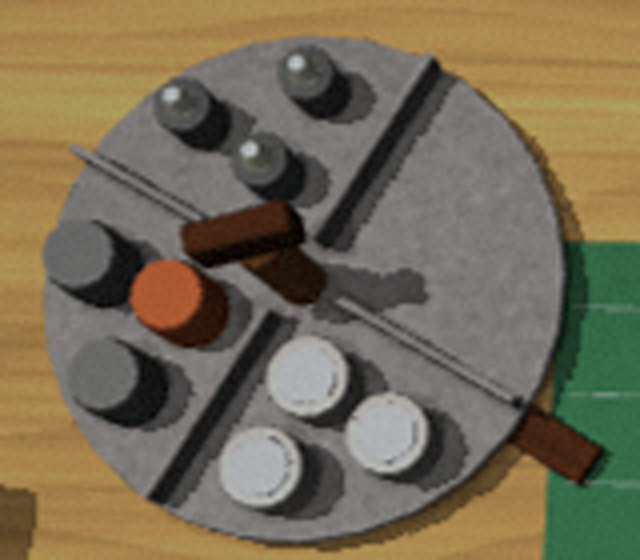

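View pics/c2.png

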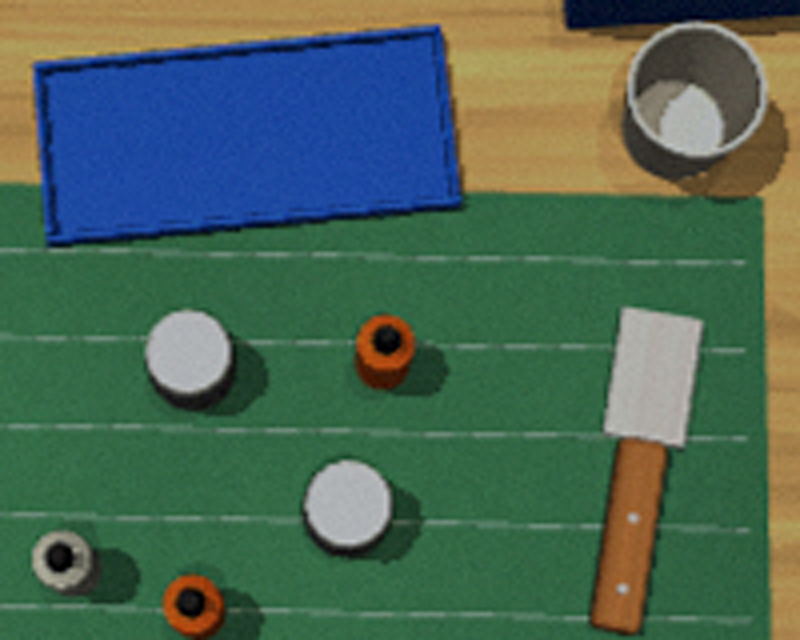

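The crops confirm the choices. In c1 the knob bar's top runs from (183,225) to (290,203) with the empty bay on its right, and the tab is at (560,445). In c2 the white bottle cap is at (60,556), the jar lids at (189,352) and (348,503), and the knife handle ends at (616,629), blade up. The blue undivided tray is at the top left of c2.

```bash
cat > h.py <<'E'
import numpy as np, cv2
from scipy.spatial.transform import Rotation as Ro
from bench import monitor,cams
def ray(c,u,v,z):
    d=c["R"].T@np.linalg.inv(c["mtx"])@np.array([u,v,1.]); o=-c["R"].T@c["t"]
    return o+d*(z-o[2])/d[2]
def proj(c,X):
    p=c["mtx"]@(c["R"]@np.asarray(X,float)+c["t"]); return p[:2]/p[2]
def plan(xyz=None,yaw=None,s=None):
    """shift (cm, tool axes) and roll to put TCP at xyz, closing axis at world angle yaw (mod pi)"""
    s=s or monitor.get_state(); R=Ro.from_rotvec(s["tool_rot"]).as_matrix()
    if xyz is not None: print(" slide",np.round(100*R.T@(np.array(xyz)-s["position"]),1),end="")
    if yaw is not None:
        cur=np.arctan2(R[1,1],R[0,1]); d=(cur-yaw+np.pi/2)%np.pi-np.pi/2
        print(" roll",round(d,2),end="")
    print("  q7",round(s["joint_positions"][6],2),"pos",np.round(s["position"],3),"t",s["time"])
E
python3 - <<'E'
from h import *
c=cams.get_calibration("top")
g1=lambda x,y,z:ray(c,x/4+70-.375,y/4+135-.375,z)[:2]; g2=lambda x,y,z:ray(c,x/4+235-.375,y/4+150-.375,z)[:2]
ang=lambda v:round(np.arctan2(v[1],v[0]),3)
a=g1(183,225,.130);b=g1(290,203,.130);print("bar back edge",a,b,"baydir",ang(b-a),"len",np.linalg.norm(b-a))
# disc centre: edges at z~.024
x0,x1=g1(45,290,.024),g1(565,290,.024);y0,y1=g1(305,37,.024),g1(305,540,.024)
print("disc",(x0+x1)/2,(y0+y1)/2,np.linalg.norm(x0-x1),np.linalg.norm(y0-y1))
ctr=np.array([(y0+y1)[0]/2,(x0+x1)[1]/2]);tab=g1(593,468,.012);print("ctr",ctr,"tab",tab,ang(tab-ctr),np.linalg.norm(tab-ctr))
w=[g1(*p,.048) for p in((432,60),(327,240),(342,300),(520,400))];print("walls",ang(w[0]-w[1]),ang(w[3]-w[2]))
print("jars",g2(189,352,.05),g2(348,503,.05),"bottle",g2(60,556,.08))
k=[g2(662,314,.012),g2(616,629,.02)];print("knife ends",k,"mid",(k[0]+k[1])/2,ang(k[0]-k[1]),np.linalg.norm(k[0]-k[1]))
t=np.array([g2(*p,.012) for p in((36,64),(440,27),(461,206),(48,243))]);print("tool",t.mean(0),ang(t[1]-t[0]),np.linalg.norm(t[1]-t[0]),np.linalg.norm(t[2]-t[1]))
j=np.array([ray(c,*p,.02)[:2] for p in((446,222),(537,234),(532,282),(440,271))]);print("jt",j.mean(0),ang(j[1]-j[0]),np.linalg.norm(j[1]-j[0]),np.linalg.norm(j[2]-j[1]))
m=[ray(c,*p,.04)[:2] for p in((460,293),(492,294),(492,380),(458,379))];print("model",m)
for x in((*ctr,.116),): print(proj(c,x))
plan((*ctr,.2),None); s=monitor.get_state(); R=Ro.from_rotvec(s["tool_rot"]).as_matrix();print(R.round(3))
E
```

```text
bar back edge [0.59120228 0.33333059] [0.60237167 0.28593782] baydir -1.339 len 0.048691165196455596
disc [0.5873583  0.30920479] [0.59087424 0.3094699 ] 0.25833630117382067 0.25739660072815074
ctr [0.59087424 0.30920479] tab [0.50252549 0.16373624] -2.117 0.17019577651330223
walls -0.454 -2.062
jars [0.52612074 0.03567411] [ 0.45482434 -0.04176624] bottle [0.42440907 0.09025913]
knife ends [array([ 0.55694104, -0.19747576]), array([ 0.39977137, -0.17245352])] mid [ 0.47835621 -0.18496464] -0.158 0.1591490435619837
tool [0.64582556 0.01202113] -1.456 0.20704857325523035 0.09472664301148319
jt [ 0.51066027 -0.36971621] -1.686 0.18047583262057218 0.09657323929694059
model [array([ 0.42737102, -0.30564704]), array([ 0.42663786, -0.36643835]), array([ 0.26776512, -0.3599952 ]), array([ 0.26835825, -0.2971867 ])]
[131.22298619 193.32950762]
 slide [-41.4 -12.7   2.2]  q7 -0.06 pos [0.264 0.593 0.222] t 0.1
[[-0.914  0.407 -0.001]
 [ 0.407  0.914 -0.002]
 [-0.    -0.002 -1.   ]]
```

Emit:
{"method": "move_arm", "body": {"slide": [[-41.4,-12.7,2],[-41.4,-12.7,2],[-41.4,-12.7,2],[-41.4,-12.7,2],[-41.4,-12.7,2],[-41.4,-12.7,2],[-41.4,-12.7,2],[-41.4,-12.7,2],[-41.4,-12.7,2],[-41.4,-12.7,2],[-41.4,-12.7,2],[-41.4,-12.7,2],[-41.4,-12.7,2]], "roll": [0.89,0.89,0.89,0.89,0.89,0.89,0.89,0.89,0.89,0.89,0.89,0.89,0.89], "gripper": 5, "squeeze": 20}}

```text
time: 1.4
position: [0.5896, 0.3115, 0.2025]
tool_rot: [-1.908, -2.495, -0.0]
ft_force: [-0.1, 0.4, -0.3]
grip_width: 0.573
grip_force: 0.0
```

```bash
python3 - <<'E'
from h import *
plan((.5908,.309,.108),-1.31+np.pi/2)
cv2.imwrite("pics/w1.png",cams.get_image("wrist")[:,:,::-1]);c=cams.get_calibration("wrist");print(proj(c,(.5908,.309,.130)))
E
```

```text
slide [-0.3  0.1  9.5] roll 0.0  q7 -0.19 pos [0.59  0.311 0.203] t 1.4
[319.69256392 260.53723228]
```

View pics/w1.png

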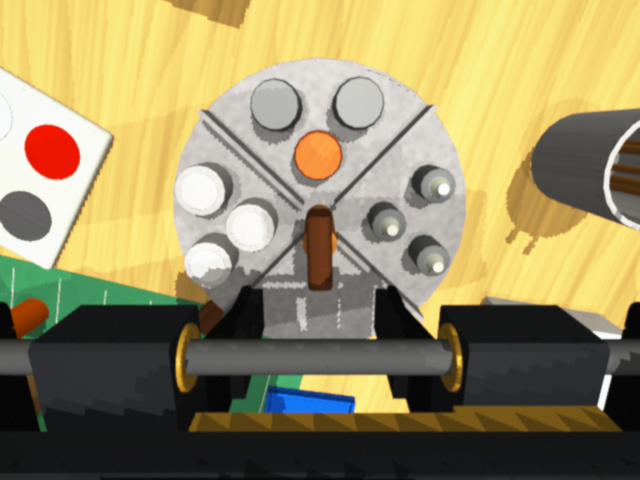

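The wrist view shows the bar vertical in the image, aligned with the tool at (319,248), with the tab at (210,318) and the bay under the gripper. I'll descend, grip, and turn by 0.81.

Emit:
{"method": "move_arm", "body": {"slide": [[-0.3,0.1,4.5],[-0.3,0.1,8],[-0.3,0.1,9.5],[-0.3,0.1,9.5],[-0.3,0.1,9.5]], "roll": [0,0,0,0,0]}}

```text
time: 1.95
position: [0.5933, 0.3077, 0.1091]
tool_rot: [1.911, 2.493, 0.003]
ft_force: [0.5, -0.6, 0.1]
grip_width: 0.573
grip_force: 0.0
```

Emit:
{"method": "move_arm", "body": {"slide": [[0,0,0],[0,0,0],[0,0,0],[0,0,0],[0,0,0],[0,0,0],[0,0,0],[0,0,0]], "roll": [0,0,0,0,0,0,0,0], "gripper": 0}}

```text
time: 2.75
position: [0.5914, 0.3066, 0.1078]
tool_rot: [-1.911, -2.491, 0.003]
ft_force: [-4.7, -1.1, 4.5]
grip_width: 0.184
grip_force: 19.9
```

Emit:
{"method": "move_arm", "body": {"slide": [[0,0,0],[0,0,0],[0,0,0],[0,0,0],[0,0,0],[0,0,0],[0,0,0],[0,0,0],[0,0,0],[0,0,0],[0,0,0],[0,0,0]], "roll": [0.09,0.18,0.27,0.36,0.45,0.54,0.63,0.72,0.81,0.81,0.81,0.81]}}

```text
time: 3.95
position: [0.5869, 0.3073, 0.1078]
tool_rot: [-2.734, -1.538, 0.017]
ft_force: [-16.2, -2.7, 11.7]
grip_width: 0.183
grip_force: 20.0
```

Emit:
{"method": "move_arm", "body": {"slide": [[0,0,0],[0,0,0],[0,0,0],[0,0,0],[0,0,-4],[0,0,-8],[0,0,-10],[0,0,-10],[0,0,-10]], "roll": [0,0,0,0,0,0,0,0,0], "gripper": 5}}

```text
time: 4.85
position: [0.593, 0.3067, 0.2075]
tool_rot: [2.74, 1.537, 0.001]
ft_force: [-0.7, 0.3, -1.1]
grip_width: 0.573
grip_force: 0.0
```

```bash
python3 - <<'E'
from h import *
plan((.4244,.0903,.20),0)
im=cams.get_image("wrist");c=cams.get_calibration("wrist")
cv2.imwrite("pics/w2.png",im[:,:,::-1]);print(proj(c,(.5908,.309,.130)))
E
```

```text
slide [-27.3  -3.1   0.7] roll -0.55  q7 -0.96 pos [0.593 0.307 0.207] t 4.85
[315.23521161 252.22272974]
```

View pics/w2.png

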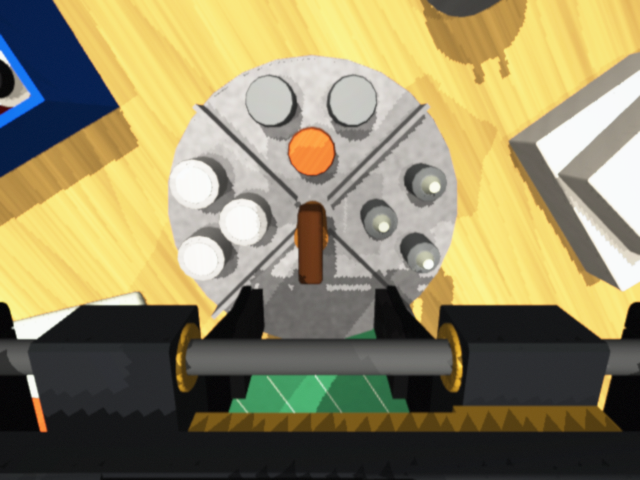

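The wrist view shows the bar at (311,245), in line with the tool, so the carousel turned with the grip. The tab is hidden. I'll go over the bottle and check from the top camera.

Emit:
{"method": "move_arm", "body": {"slide": [[-27.3,-3.1,0],[-27.3,-3.1,0],[-27.3,-3.1,0],[-27.3,-3.1,0],[-27.3,-3.1,0],[-27.3,-3.1,0],[-27.3,-3.1,0],[-27.3,-3.1,0],[-27.3,-3.1,0],[-27.3,-3.1,0]], "roll": [-0.55,-0.55,-0.55,-0.55,-0.55,-0.55,-0.55,-0.55,-0.55,-0.55]}}

```text
time: 5.9
position: [0.4243, 0.0908, 0.2071]
tool_rot: [2.217, 2.225, -0.002]
ft_force: [0.5, 0.0, 0.6]
grip_width: 0.572
grip_force: 0.0
```

```bash
python3 - <<'E'
from h import *
plan((.4244,.0903,.023),0)
t=cams.get_image("top")[135:275,70:230,::-1]; w=cams.get_image("wrist")[:,:,::-1]
a=cv2.resize(t,(480,420),interpolation=cv2.INTER_CUBIC); b=cv2.resize(w,(320,240))
o=np.zeros((420,800,3),np.uint8);o[:,:480]=a;o[:240,480:]=b
c=cams.get_calibration("wrist");print(proj(c,(.4244,.0903,.08)))
cv2.imwrite("pics/m3.png",o)
E
```

```text
slide [-0.   0.  18.4] roll 0.0  q7 -0.33 pos [0.424 0.091 0.207] t 5.9
[319.37151316 233.6518475 ]
```

View pics/m3.png

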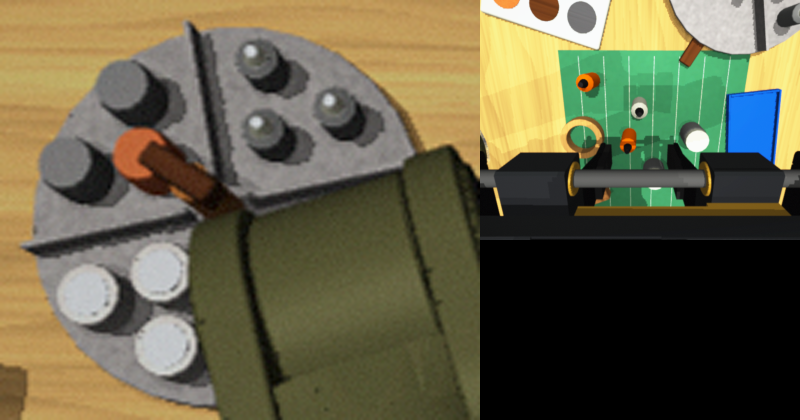

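The wall bisector puts the bay at about −2.16 against the tab at −2.12, so it is lined up. The orange-topped pot, the bar and the walls at (187,25) and (30,245) are visible. In the wrist inset the cap is at about (318,220) against a predicted 234, so I'll look closer.

```bash
python3 - <<'E'
from h import *
w=cams.get_image("wrist")[:,:,::-1];c=cams.get_calibration("wrist")
for z in(.0,.056,.08):print(z,proj(c,(.4244,.0903,z)))
cv2.imwrite("pics/w4.png",cv2.resize(w[170:320,220:420],None,fx=3,fy=3,interpolation=cv2.INTER_CUBIC))
print(-c["R"].T@c["t"])
E
```

```text
0.0 [319.30600733 211.04311391]
0.056 [319.36963009 225.63679572]
0.08 [319.40385232 233.48663466]
[0.42372419 0.17057636 0.36924899]
```

View pics/w4.png

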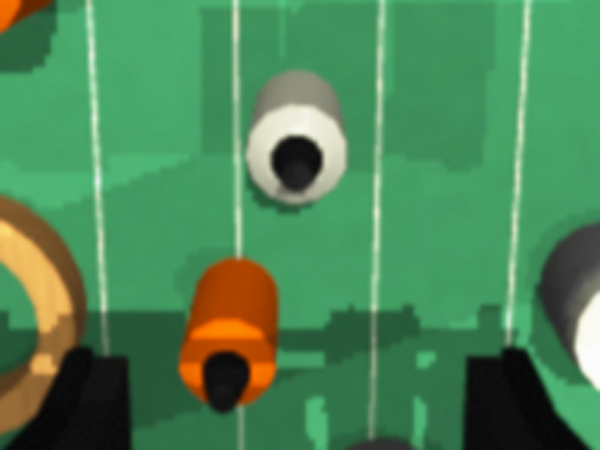

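The white bottle's cap tip is at wrist (319,229), within 3 mm of the measured spot. The orange bottle is clear of the fingers, so I'll grasp.

Emit:
{"method": "move_arm", "body": {"slide": [[0,0,5],[0,0,10],[0,0,14],[0,0,17],[0,0,18.4],[0,0,18.4],[0,0,18.4]], "roll": [0,0,0,0,0,0,0]}}

```text
time: 6.75
position: [0.4244, 0.0901, 0.0238]
tool_rot: [2.219, 2.224, -0.0]
ft_force: [0.3, 0.0, 1.1]
grip_width: 0.576
grip_force: 0.0
```

Emit:
{"method": "move_arm", "body": {"slide": [[0,0,0],[0,0,0],[0,0,0],[0,0,0],[0,0,0],[0,0,0],[0,0,-4],[0,0,-8],[0,0,-13],[0,0,-16],[0,0,-16],[0,0,-16]], "roll": [0,0,0,0,0,0,0,0,0,0,0,0], "gripper": 0, "squeeze": 12}}

```text
time: 7.95
position: [0.424, 0.09, 0.1836]
tool_rot: [-2.219, -2.224, -0.001]
ft_force: [-0.5, 0.1, -1.0]
grip_width: 0.316
grip_force: 12.0
```

```bash
python3 - <<'E'
from h import *
a=-2.14
plan((.590+.09*np.cos(a),.308+.09*np.sin(a),.183),a+np.pi/2)
E
```

```text
slide [14.2 11.8  0.1] roll 0.57  q7 -0.33 pos [0.424 0.09  0.184] t 7.95
```

Emit:
{"method": "move_arm", "body": {"slide": [[4,3.3,0],[8,6.6,0],[11,9.2,0],[13,10.8,0],[14.2,11.8,0],[14.2,11.8,0],[14.2,11.8,0],[14.2,11.8,0]], "roll": [0.12,0.24,0.36,0.48,0.57,0.57,0.57,0.57]}}

```text
time: 8.75
position: [0.5409, 0.2307, 0.1826]
tool_rot: [2.755, 1.51, -0.003]
ft_force: [0.1, -0.4, -0.7]
grip_width: 0.316
grip_force: 12.0
```

Emit:
{"method": "move_arm", "body": {"slide": [[0,0,4],[0,0,8],[0,0,11],[0,0,12.5],[0,0,13.2],[0,0,13.5],[0,0,13.5],[0,0,13.5]], "roll": [0,0,0,0,0,0,0,0]}}

```text
time: 9.55
position: [0.5428, 0.2326, 0.0501]
tool_rot: [-2.755, -1.51, -0.004]
ft_force: [0.2, 0.4, 0.7]
grip_width: 0.315
grip_force: 12.0
```

Emit:
{"method": "move_arm", "body": {"slide": [[0,0,0],[0,0,0],[0,0,0],[0,0,0],[0,0,0],[0,0,-3],[0,0,-6],[0,0,-10],[0,0,-15],[0,0,-15],[0,0,-15]], "roll": [0,0,0,0,0,0,0,0,0,0,0], "gripper": 5}}

```text
time: 10.65
position: [0.5425, 0.2325, 0.2001]
tool_rot: [-2.755, -1.51, -0.005]
ft_force: [-0.2, -0.2, 0.0]
grip_width: 0.574
grip_force: 0.0
```

```bash
python3 - <<'E'
from h import *
plan((.526,.0355,.2),0)
E
```

```text
slide [-17.5   9.2  -0. ] roll -0.57  q7 -0.95 pos [0.542 0.233 0.2  ] t 10.65
```

Emit:
{"method": "move_arm", "body": {"slide": [[-17.5,9.2,0],[-17.5,9.2,0],[-17.5,9.2,0],[-17.5,9.2,0],[-17.5,9.2,0],[-17.5,9.2,0],[-17.5,9.2,0],[-17.5,9.2,0]], "roll": [-0.57,-0.57,-0.57,-0.57,-0.57,-0.57,-0.57,-0.57], "gripper": 7}}

```text
time: 11.45
position: [0.5248, 0.0369, 0.1978]
tool_rot: [-2.216, -2.226, 0.002]
ft_force: [-0.8, -0.5, -0.5]
grip_width: 0.8
grip_force: 0.0
```

```bash
python3 - <<'E'
from h import *
plan((.526,.0355,.02),0)
t=cams.get_image("top")[:,:,::-1];cv2.imwrite("pics/t5.png",cv2.resize(t[135:275,70:230],None,fx=4,fy=4,interpolation=cv2.INTER_CUBIC))
E
```

```text
slide [-0.1  0.1 17.8] roll 0.0  q7 -0.08 pos [0.525 0.037 0.198] t 11.45
```

View pics/t5.png

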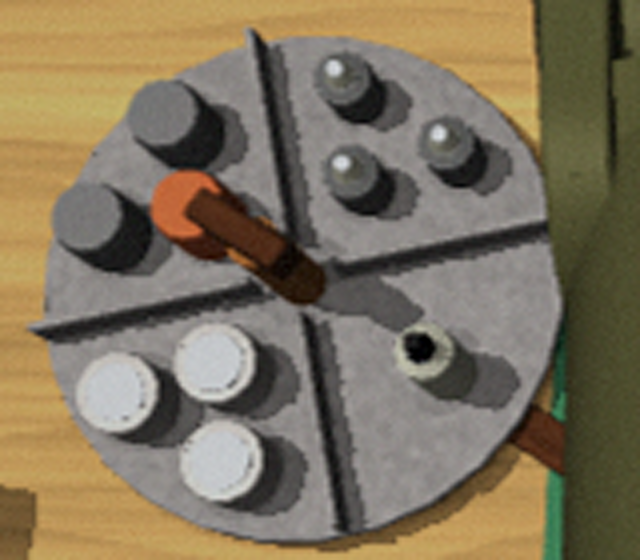

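The bottle stands upright in the bay, with its cap at crop (420,345), and the bay is aligned with the tab at (540,432). Next is the first jar.

Emit:
{"method": "move_arm", "body": {"slide": [[0,0,5],[0,0,10],[0,0,14],[0,0,16.5],[0,0,17.8],[0,0,17.8],[0,0,17.8]], "roll": [0,0,0,0,0,0,0]}}

```text
time: 12.2
position: [0.5262, 0.0357, 0.0216]
tool_rot: [2.218, 2.224, 0.002]
ft_force: [0.4, -0.7, 0.3]
grip_width: 0.803
grip_force: 0.0
```

Emit:
{"method": "move_arm", "body": {"slide": [[0,0,0],[0,0,0],[0,0,0],[0,0,0],[0,0,0],[0,0,0],[0,0,-4],[0,0,-8],[0,0,-13],[0,0,-16],[0,0,-16],[0,0,-16]], "roll": [0,0,0,0,0,0,0,0,0,0,0,0], "gripper": 0, "squeeze": 15}}

```text
time: 13.4
position: [0.525, 0.0352, 0.1805]
tool_rot: [-2.219, -2.224, -0.001]
ft_force: [-1.2, 0.0, -1.7]
grip_width: 0.498
grip_force: 15.0
```

```bash
python3 - <<'E'
from h import *
plan((.5055,-.4144,.183),-1.686+np.pi/2)
E
```

```text
slide [-45.   -2.   -0.3] roll 0.12  q7 -0.08 pos [0.525 0.035 0.181] t 13.4
```

Emit:
{"method": "move_arm", "body": {"slide": [[-4,-0.2,0],[-9,-0.4,0],[-14,-0.6,0],[-19,-0.8,0],[-24,-1,0],[-29,-1.3,0],[-34,-1.5,0],[-39,-1.8,0],[-43,-2,0],[-45,-2,0],[-45,-2,0],[-45,-2,0],[-45,-2,0]], "roll": [0.02,0.04,0.06,0.08,0.1,0.12,0.12,0.12,0.12,0.12,0.12,0.12,0.12]}}

```text
time: 14.7
position: [0.5063, -0.4128, 0.1791]
tool_rot: [-2.345, -2.087, -0.001]
ft_force: [1.4, 0.8, -1.1]
grip_width: 0.494
grip_force: 15.0
```

```bash
python3 - <<'E'
from h import *
plan((.5055,-.4144,.026),-1.686+np.pi/2)
E
```

```text
slide [-0.2 -0.  15.3] roll -0.0  q7 0.75 pos [ 0.506 -0.413  0.179] t 14.7
```

Emit:
{"method": "move_arm", "body": {"slide": [[-0.2,0,5],[-0.2,0,10],[-0.2,0,13],[-0.2,0,14.5],[-0.2,0,15.1],[-0.2,0,15.3],[-0.2,0,15.3],[-0.2,0,15.3]], "roll": [0,0,0,0,0,0,0,0]}}

```text
time: 15.5
position: [0.5069, -0.4177, 0.0294]
tool_rot: [2.346, 2.085, 0.002]
ft_force: [0.3, 0.2, -0.6]
grip_width: 0.5
grip_force: 15.0
```

Emit:
{"method": "move_arm", "body": {"slide": [[0,0,0],[0,0,0],[0,0,0],[0,0,0],[0,0,-3],[0,0,-6],[0,0,-10],[0,0,-15],[0,0,-17.5],[0,0,-17.5],[0,0,-17.5]], "roll": [0,0,0,0,0,0,0,0,0,0,0], "gripper": 5.6}}

```text
time: 16.6
position: [0.5058, -0.4169, 0.2027]
tool_rot: [2.348, 2.086, 0.001]
ft_force: [-1.1, 0.8, -0.6]
grip_width: 0.645
grip_force: 0.0
```

```bash
python3 - <<'E'
from h import *
plan((.455,-.0418,.2),0)
E
```

```text
slide [36.6 -9.5  0.3] roll -0.12  q7 0.75 pos [ 0.506 -0.417  0.203] t 16.6
```

Emit:
{"method": "move_arm", "body": {"slide": [[36.6,-9.5,0],[36.6,-9.5,0],[36.6,-9.5,0],[36.6,-9.5,0],[36.6,-9.5,0],[36.6,-9.5,0],[36.6,-9.5,0],[36.6,-9.5,0],[36.6,-9.5,0],[36.6,-9.5,0],[36.6,-9.5,0]], "roll": [-0.12,-0.12,-0.12,-0.12,-0.12,-0.12,-0.12,-0.12,-0.12,-0.12,-0.12], "gripper": 7}}

```text
time: 17.7
position: [0.4541, -0.0436, 0.2017]
tool_rot: [-2.221, -2.221, 0.003]
ft_force: [0.4, -0.9, -0.4]
grip_width: 0.805
grip_force: 0.0
```

```bash
python3 - <<'E'
from h import *
plan((.455,-.0418,.0205),0)
E
```

```text
slide [ 0.2  0.1 18.1] roll 0.0  q7 -0.01 pos [ 0.454 -0.044  0.202] t 17.7
```

Emit:
{"method": "move_arm", "body": {"slide": [[0.2,0.1,5],[0.2,0.1,10],[0.2,0.1,14],[0.2,0.1,16.8],[0.2,0.1,18.1],[0.2,0.1,18.1],[0.2,0.1,18.1]], "roll": [0,0,0,0,0,0,0]}}

```text
time: 18.4
position: [0.4565, -0.0409, 0.0225]
tool_rot: [2.22, 2.221, 0.001]
ft_force: [0.4, -0.5, 1.0]
grip_width: 0.801
grip_force: 0.0
```

Emit:
{"method": "move_arm", "body": {"slide": [[0,0,0],[0,0,0],[0,0,0],[0,0,0],[0,0,0],[0,0,0],[0,0,-4],[0,0,-8],[0,0,-13],[0,0,-16],[0,0,-16],[0,0,-16]], "roll": [0,0,0,0,0,0,0,0,0,0,0,0], "gripper": 0}}

```text
time: 19.6
position: [0.4556, -0.0401, 0.1814]
tool_rot: [2.219, 2.224, 0.001]
ft_force: [-0.7, 0.7, -1.9]
grip_width: 0.498
grip_force: 15.0
```

```bash
python3 - <<'E'
from h import *
plan((.5158,-.325,.183),-1.686+np.pi/2)
E
```

```text
slide [-28.5   6.   -0.2] roll 0.12  q7 -0.01 pos [ 0.456 -0.04   0.181] t 19.6
```

Emit:
{"method": "move_arm", "body": {"slide": [[-4,0.9,0],[-9,1.9,0],[-14,3,0],[-19,4,0],[-24,5,0],[-27,5.7,0],[-28.5,6,0],[-28.5,6,0],[-28.5,6,0],[-28.5,6,0]], "roll": [0.02,0.04,0.06,0.08,0.1,0.12,0.12,0.12,0.12,0.12]}}

```text
time: 20.6
position: [0.5159, -0.3231, 0.1804]
tool_rot: [-2.345, -2.087, -0.0]
ft_force: [0.4, 0.2, -0.5]
grip_width: 0.499
grip_force: 15.0
```

```bash
python3 - <<'E'
from h import *
plan((.5158,-.325,.026),-1.686+np.pi/2)
E
```

```text
slide [-0.2  0.  15.4] roll -0.0  q7 0.6 pos [ 0.516 -0.323  0.18 ] t 20.6
```

Emit:
{"method": "move_arm", "body": {"slide": [[-0.2,0,5],[-0.2,0,10],[-0.2,0,13],[-0.2,0,14.5],[-0.2,0,15.1],[-0.2,0,15.4],[-0.2,0,15.4],[-0.2,0,15.4],[-0.2,0,15.4]], "roll": [0,0,0,0,0,0,0,0,0]}}

```text
time: 21.5
position: [0.5168, -0.3275, 0.0289]
tool_rot: [2.347, 2.085, 0.002]
ft_force: [-0.3, -0.2, -1.4]
grip_width: 0.498
grip_force: 15.0
```

Emit:
{"method": "move_arm", "body": {"slide": [[0,0,0],[0,0,0],[0,0,0],[0,0,0],[0,0,-3],[0,0,-6],[0,0,-10],[0,0,-15],[0,0,-17.5],[0,0,-17.5],[0,0,-17.5]], "roll": [0,0,0,0,0,0,0,0,0,0,0], "gripper": 5.6}}

```text
time: 22.6
position: [0.516, -0.327, 0.2027]
tool_rot: [2.348, 2.086, 0.001]
ft_force: [0.2, -0.3, -1.4]
grip_width: 0.643
grip_force: 0.0
```

```bash
python3 - <<'E'
from h import *
# knife grip at -15 mm from mid, axis -0.158
k=np.array([.4784,-.185])-.015*np.array([np.cos(-.158),np.sin(-.158)])
plan((*k,.2),-.158+np.pi/2)
plan((*k,.2),-.158-np.pi/2+.001)
E
```

```text
slide [13.7 -6.9  0.3] roll -1.53  q7 0.59 pos [ 0.516 -0.327  0.203] t 22.6
 slide [13.7 -6.9  0.3] roll -1.53  q7 0.59 pos [ 0.516 -0.327  0.203] t 22.6
```

Emit:
{"method": "move_arm", "body": {"slide": [[13.7,-6.9,0],[13.7,-6.9,0],[13.7,-6.9,0],[13.7,-6.9,0],[13.7,-6.9,0],[13.7,-6.9,0],[13.7,-6.9,0],[13.7,-6.9,0],[13.7,-6.9,0],[13.7,-6.9,0],[13.7,-6.9,0],[13.7,-6.9,0],[13.7,-6.9,0]], "roll": [-1.53,-1.53,-1.53,-1.53,-1.53,-1.53,-1.53,-1.53,-1.53,-1.53,-1.53,-1.53,-1.53], "gripper": 5}}

```text
time: 23.9
position: [0.4631, -0.1827, 0.2019]
tool_rot: [-0.253, -3.13, -0.0]
ft_force: [-0.6, -0.4, 0.5]
grip_width: 0.576
grip_force: 0.0
```

```bash
python3 - <<'E'
from h import *
k=np.array([.4784,-.185])-.015*np.array([np.cos(-.158),np.sin(-.158)])
plan((*k,.005),-.158+np.pi/2)
E
```

```text
slide [-0.1  0.  19.7] roll -0.0  q7 1.73 pos [ 0.463 -0.183  0.202] t 23.9
```

Emit:
{"method": "move_arm", "body": {"slide": [[0,0,5],[0,0,10],[0,0,14],[0,0,17],[0,0,19],[0,0,19.6],[0,0,19.6],[0,0,19.6]], "roll": [0,0,0,0,0,0,0,0]}}

```text
time: 24.7
position: [0.4644, -0.1832, 0.0076]
tool_rot: [0.25, 3.13, -0.0]
ft_force: [0.6, 0.2, 0.6]
grip_width: 0.571
grip_force: 0.0
```

Emit:
{"method": "move_arm", "body": {"slide": [[0,0,0],[0,0,0],[0,0,0],[0,0,0],[0,0,0],[0,0,0],[0,0,0],[0,0,-2],[0,0,-5],[0,0,-9],[0,0,-13],[0,0,-15],[0,0,-15],[0,0,-15]], "roll": [0,0,0,0,0,0,0,0,0,0,0,0,0,0], "gripper": 0, "squeeze": 30}}

```text
time: 26.1
position: [0.4632, -0.1828, 0.156]
tool_rot: [-0.249, -3.132, -0.001]
ft_force: [0.1, -0.3, -1.3]
grip_width: 0.272
grip_force: 30.0
```

```bash
python3 - <<'E'
from h import *
# tray axis -1.456; with roll ~+1.3 (cw) knife heading -.158-1.3=-1.456
d=np.array([np.cos(-1.456),np.sin(-1.456)])
g=np.array([.6458,.012])-.015*d
plan((*g,.155),-1.456+np.pi/2)
E
```

```text
slide [-14.6  23.6   0.1] roll 1.3  q7 1.77 pos [ 0.463 -0.183  0.156] t 26.1
```

Emit:
{"method": "move_arm", "body": {"slide": [[-2.4,4,0],[-4.8,8,0],[-7.2,12,0],[-9.6,16,0],[-12,20,0],[-14,22.5,0],[-14.6,23.6,0],[-14.6,23.6,0],[-14.6,23.6,0],[-14.6,23.6,0],[-14.6,23.6,0],[-14.6,23.6,0],[-14.6,23.6,0],[-14.6,23.6,0]], "roll": [0.13,0.26,0.39,0.52,0.65,0.78,0.91,1.04,1.17,1.3,1.3,1.3,1.3,1.3]}}

```text
time: 27.5
position: [0.6448, 0.0269, 0.1562]
tool_rot: [-2.092, -2.343, 0.0]
ft_force: [0.1, 0.2, -1.9]
grip_width: 0.27
grip_force: 30.0
```

```bash
python3 - <<'E'
from h import *
d=np.array([np.cos(-1.456),np.sin(-1.456)])
g=np.array([.6458,.012])-.015*d
plan((*g,.0105),-1.456+np.pi/2)
c=cams.get_calibration("wrist")
cv2.imwrite("pics/w6.png",cams.get_image("wrist")[:,:,::-1])
E
```

```text
slide [ 0.  -0.1 14.6] roll -0.0  q7 0.26 pos [0.645 0.027 0.156] t 27.5
```

View pics/w6.png

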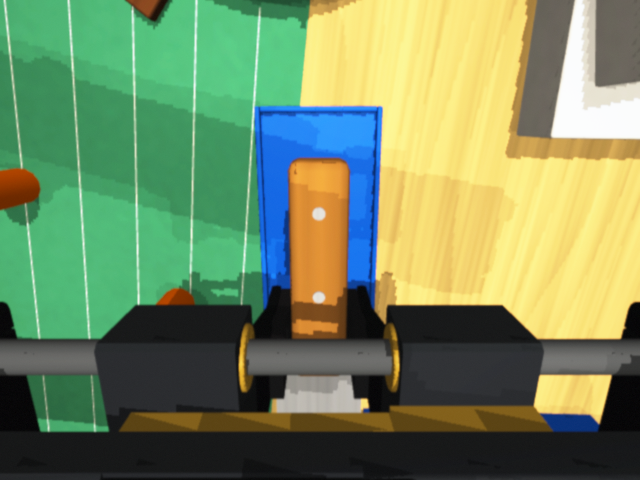

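The knife hangs straight, centred over the tray: handle end at (319,160), tray edges at columns 257 and 381. I'll lower it.

Emit:
{"method": "move_arm", "body": {"slide": [[0,-0.1,5],[0,-0.1,10],[0,-0.1,12.5],[0,-0.1,13.8],[0,-0.1,14.4],[0,-0.1,14.6],[0,-0.1,14.6],[0,-0.1,14.6],[0,-0.1,14.6]], "roll": [0,0,0,0,0,0,0,0,0]}}

```text
time: 28.45
position: [0.6449, 0.027, 0.0118]
tool_rot: [2.093, 2.342, 0.003]
ft_force: [-0.8, -0.7, -1.5]
grip_width: 0.275
grip_force: 30.0
```

Emit:
{"method": "move_arm", "body": {"slide": [[0,0,0],[0,0,0],[0,0,0],[0,0,0],[0,0,-2],[0,0,-5],[0,0,-10],[0,0,-15],[0,0,-19],[0,0,-19],[0,0,-19]], "roll": [0,0,0,0,0,0,0,0,0,0,0], "gripper": 4.2}}

```text
time: 29.55
position: [0.6445, 0.0269, 0.2016]
tool_rot: [2.093, 2.341, 0.003]
ft_force: [-0.3, -0.1, -1.2]
grip_width: 0.483
grip_force: 0.0
```

```bash
python3 - <<'E'
from h import *
plan((.47,-.15,.25))
E
```

```text
slide [-15.6 -19.3  -4.9]  q7 0.24 pos [0.644 0.027 0.202] t 29.55
```

Moving back to clear the view, then a full check.

Emit:
{"method": "move_arm", "body": {"slide": [[-15.6,-19.3,-5],[-15.6,-19.3,-5],[-15.6,-19.3,-5],[-15.6,-19.3,-5],[-15.6,-19.3,-5],[-15.6,-19.3,-5],[-15.6,-19.3,-5],[-15.6,-19.3,-5],[-15.6,-19.3,-5]], "roll": [0,0,0,0,0,0,0,0,0]}}

```text
time: 30.45
position: [0.47, -0.1481, 0.2496]
tool_rot: [-2.09, -2.344, 0.004]
ft_force: [0.3, 0.3, -0.3]
grip_width: 0.48
grip_force: 0.0
```

```bash
python3 - <<'E'
from h import *
t=cams.get_image("top")[:,:,::-1];cv2.imwrite("pics/t7.png",t)
o=np.zeros((580,800,3),np.uint8)
def put(x,y,w,h,k,ox,oy):
    r=cv2.resize(t[y:y+h,x:x+w],None,fx=k,fy=k,interpolation=cv2.INTER_CUBIC);o[oy:oy+r.shape[0],ox:ox+r.shape[1]]=r
put(70,135,160,140,2.5,0,0);put(235,145,125,75,3,420,0);put(430,210,115,80,3,420,240)
cv2.imwrite("pics/m7.png",o)
E
```

```text
(no output)
```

View pics/m7.png

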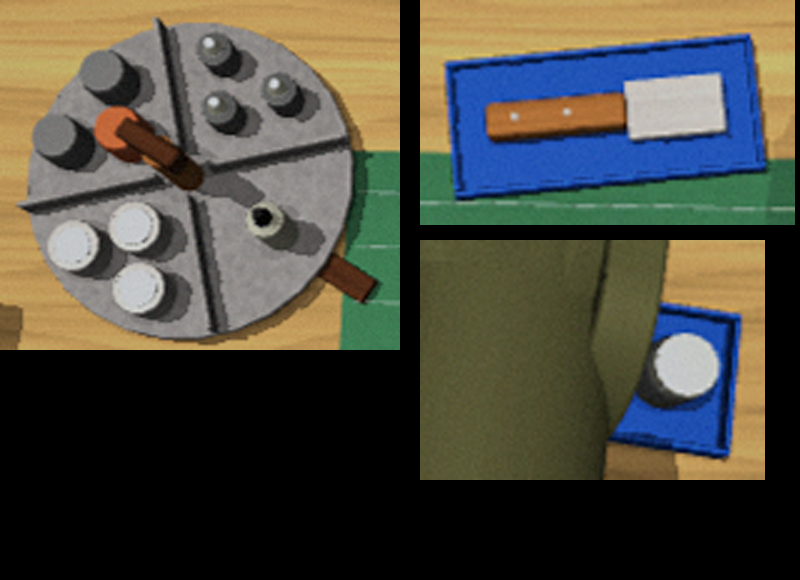

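The carousel and bottle look fine, and the knife lies mid-tray along it. One jar is visible standing and the arm hides the other. I'll put numbers on these and check the tray in the scene camera.

```bash
python3 - <<'E'
from h import *
c=cams.get_calibration("top")
g=lambda x,y,z:ray(c,x/2.5+70-.3,y/2.5+135-.3,z)[:2]
ang=lambda v:np.arctan2(v[1],v[0])
w=[g(*p,.048) for p in((160,20),(182,150),(20,207),(165,176),(348,140),(210,165),(213,330),(193,198))]
for i,off in((0,-.75),(2,.75),(4,-.25),(6,.25)): print("wall",round(ang(w[i]-w[i+1]),3))
ctr=np.array([.590,.308]);tab=g(352,277,.012);print("tab",ang(tab-ctr))
b=g(263,217,.08);a=-2.14;print("bottle",b,"bay",ctr+.09*np.array([np.cos(a),np.sin(a)]))
h=lambda x,y,z:ray(c,(x-420)/3+235-.3,y/3+145-.3,z)[:2]
p,q=h(487,121,.024),h(725,105,.016);print("knife",(p+q)/2,ang(q-p))
j=lambda x,y,z:ray(c,(x-420)/3+430-.3,(y-240)/3+210-.3,z)[:2]
print("jar",j(687,363,.054))
s=cams.get_image("scene")[150:310,180:390,::-1];cv2.imwrite("pics/s8.png",cv2.resize(s,None,fx=3,fy=3,interpolation=cv2.INTER_CUBIC))
C=cams.get_calibration("scene")
for P in((.5055,-.4144,.054),(.5158,-.325,.054)): print((proj(C,P)-[180,150])*3)
E
```

```text
wall 0.236
wall 1.809
wall -1.365
wall -2.923
tab -2.1000526194812585
bottle [0.54746416 0.23531068] bay [0.54149347 0.23219026]
knife [0.64529576 0.01052071] -1.4673769734221922
jar [ 0.50873064 -0.41609141]
[149.7694976   87.79069982]
[192.49207286 145.00508945]
```

View pics/s8.png

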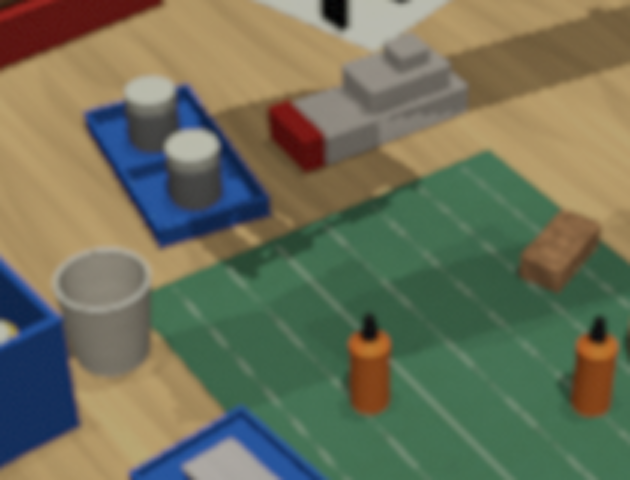

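Both jars stand upright at the predicted spots, with lids at (150,88) and (192,145). Bay misalignment is about 0.04 rad and the bottle is about 7 mm off centre, so all checks are within tolerance.

```bash
python3 -c "
from bench import workorder
print(workorder.close_job())"
```

```text
the job is handed in; nothing more can be done
None
```

I've handed in the job at about 31 s of the 128 s allowed. My last checks put everything within tolerance: bay about 0.04 rad off the tab, bottle about 7 mm off the bay's middle, a jar in each compartment, the knife centred in the long tray, and the model not touched. The hand-in gave no verdict.

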